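Swing the pie dish round the rail post onto the cooling plate

ROBOT

A 6-joint arm with a two-finger parallel gripper is mounted at the origin on the work surface. World frame = base frame: x ahead of the robot, y to its left, z up, the work surface at z = 0. Lengths are in m, angles in rad, forces in N, time in s.
With the tool pointing down it reaches from about 0.35 to 0.8 m from the base axis. Payload 7.3 kg.
Tool frame: the origin (TCP) lies midway between the tips of the shut fingers; the grasp point (between the pads) lies ctrl.grip_depth behind it (ctrl.grip_depth is the distance from the TCP to the grasp point, in m); z points along the fingers, y is the line along which they close (so a half turn about z gives the same grasp; the last joint's range is limited). The gripper opens to 85 mm and grips with 20 to 120 N. Pads are 22 mm wide; open, the fingers measure 114 mm over their backs; the gripper's body (76 mm by 85 mm) begins 54 mm behind the grasp point. The pads swing forward as they close: fully open they stand 13 mm farther back than shut.
Start: joints at [1.076, 0.342, 1.524, -0, 1.275, -0.146], TCP at [0.179, 0.493, 0.231] pointing down, gripper open.
Joint ranges: [-2.53, 2.53], [-0.77, 2.02], [0.04, 2.7], [-1, 4.14], [0.28, 2.66], [-3.11, 3.11]. Speed limits (rad/s): [2.57, 2.57, 3.14, 3.14, 3.14, 3.14].

INTERFACE

Orientations are given as a 3x3 rotation matrix whose columns are the frame's x, y, z axes.
In Python, from station import telemetry, imaging, ticket, spotter, ctrl gives the robot as it stands.
- The arm moves only by the tool arm_command, never from a script. Its argument "deltas" is a list of rows, each an object with "slide": the shift along the world's x, y, z in mm, a list of three; "turn": the turn, a rotation vector about the world's x, y, z in rad, a list of three. A call has 1 to 20 rows; each row is the pose to reach, as a shift and turn from the pose commanded when the call began; what a row does not reach only later rows make up. A row lasts 1/12 s, in which the tool goes at most 41.7 mm and 7.16 degrees, less where a joint would pass 70% of its speed; a pose out of reach is approached as far as the arm can. A call with a gripper value outside its range is refused whole. "jaw" is the finger opening in mm, from 0 to 85.4, set as the call begins (left out, the last holds). The fingers move at their own pace and stop on an object; "grip_force" is the grip in N (left out, the last holds). Time passes only in rows, so rows that repeat a pose let the fingers close. It gives the time, the measured TCP pose, the force, the opening and the grip force at its end, in the units of the state.
- telemetry.get_state(): the state, without advancing time (a new reading comes with each control period).
- imaging.read_camera(name): name is "scene" or "side" or "wrist"; returns (picture, depth): 480x640x3 uint8, blue, green, red; 480x640 float32, m along the optical axis (not along the pixel's ray), 0 where there is no reading.
- imaging.calibration(name): a dict with "fx", "fy", "cx", "cy" (pixels), "eye" and "rotation" of the camera in the world. Camera axes: x right, y up, looking along -z (the intrinsics and any distortion apply to the point x, -y, -z); pixel columns grow to the right and rows downward; lengths in m; the calibration is good to about 2 mm. The wrist camera is an equidistant fisheye: a pixel r from the principal point sees the ray r / f radians off the axis. A picture is of the moment at which its call begins: read the wrist's pose just before it. calibration takes no time and is no camera call; for the wrist camera it gives the pose at the moment of the call.
- ticket.hand_in(): hands the job in; it is judged then, once.
Trained networks look in the newest picture that a camera, given by its name, has taken for a name from the list of things; names that differ only in an ending like _2 or _b are one class to them, and where a whole thing is asked for, a point or a joint stands for the part that bears it (a point fixed in the world has none). Each returns a list of dicts, best first, with "confidence" (0 to 1); they miss things now and then, are a little off and sometimes report something else, mostly with a low value. They report only what shows in the picture. A call takes as long as a camera call.
- spotter.look_for(thing, camera): "extent" ([left, top, right, bottom] in pixels, round what is visible of it).
- spotter.silhouettes(thing, camera): "pixels" (480x640 bool, what is visible of it) and "extent" ([left, top, right, bottom] in pixels, round what is visible of it).
The state is a dict: "clock": time; "joint_positions": joint angles; "joint_velocities": joint speeds; "joint_efforts": joint torques, N m; "tcp_pos": TCP position; "tool_rot": TCP orientation; "force": force on the tool from outside, world axes, zero at the start; "wrist_torque": the same for the moment, N m; "gripper_width": opening from 0.0 (shut) to 1.0 (fully open); "gripper_force": force on a finger pad.
Only numpy, scipy, OpenCV 4.12 (cv2) and the standard library are available. Lean on these libraries where they do the work, as an engineer would, in place of code of your own. Each camera call takes 0.05 s, during which the arm holds its last target. There are 200 camera calls.

TASK

The square pie dish stands crosswise in front of the cooling plate, and its loop handles are too wide to pass between the guard rails that way. Push it against the front rail post it stands before, so that it swings a quarter turn round that post, then push it on until the whole dish, handles included, stands square on the plate between the rails, and leave it there. Keep it flat on the bench, keep off the pie itself and do not knock the cup, scraper, bottle or round pie about.

Things in the scene. Friction and masses are not known exactly. Their poses are not given: they have to be found in the camera images.
- dish: Loose square white stoneware dish, 150 x 150 mm, 48 mm high, upright outer walls, 0.7 to 1 kg with its pie. Origin: centre of its underside; z up. A loop handle (bar at 32 to 46 mm height) stands out from the middle of its +x and -x sides: 60 mm wide, reaching 112 mm from the centre. The y sides are plain. Starts with handles across the lane, one plain side facing the near post.
- pie: The brown pie with a pastry edge inside the dish, fixed to it; same frame as the dish. Its top is 2 mm below the dish's rim. Not to be touched.
- cooling_plate: Fixed steel plate flush with the bench, two-bar guard rail (45 mm high) on three sides. Origin: its centre, bench level; +x from the open front to the rear rail (inner face x = 125 mm), y across. Lane 210 mm wide, 204 between front posts (x = -130, y = +-110 mm). The dish is in with its centre at x -25 to +13 mm (there its far handle meets the rear rail). 55 mm high control box behind.
- near_post: Fixed front end post of the guard rail, the one the dish stands before: upright round steel, 16 mm thick, 53 mm high. Origin: on its axis at bench level, at y = +110 mm of the plate. The dish starts 10 to 60 mm short of it, facing it with the middle of a plain side to within 20 mm; that side's end towards the lane's middle juts past the post and is the end to swing in.
- far_post: The other front end post, alike, at y = -110 mm of the plate.
- ramekin: Bystander: small white cup, 84 mm wide, 45 mm high, outside the rail at y = -110 mm. Origin: centre of its underside.
- round_pie: Bystander: round pie in a foil tin, 224 mm wide, 55 mm high. Origin: centre of its underside.
- sauce_bottle: Bystander: brown bottle, 72 mm wide, 180 mm high. Origin: centre of its underside.
- bench_scraper: Bystander: flat steel dough scraper with a wooden grip, 150 x 112 mm, 22 mm high, lying on the bench well clear of the lane's mouth, farther from the robot. Origin: its underside, near its middle.

How it is judged:
On the way:
1. part-way through its quarter turn the dish bears on the near post (angle between the x axis of dish and the x axis of cooling_plate, either way round between 0.35 and 1.22 rad and contact force between dish and near_post above 0.2 N), for 0.1 s.
At the end, for the whole second after the job is handed in: The dish stands still and flat on the plate between the rails, handles fore and aft, within 0.15 rad of square to the rails, and far enough in that its near handle does not stick out past the front posts (centre more than -35 mm along the plate's x) (angle between the x axis of dish and the x axis of cooling_plate, either way round below 0.15 rad and x of dish in the frame of cooling_plate between -0.035 and 0.03 m and y of dish in the frame of cooling_plate between -0.04 and 0.04 m and height (world z) of dish below 0.006 m and angle between dish's own z axis and vertical below 0.05 rad and linear speed of dish below 0.01 m/s); the robot touches nothing.
It fails at once if the dish is lifted or tipped off the bench (height (world z) of dish above 0.012 m or angle between dish's own z axis and vertical above 0.12 rad).
It fails at once if the pie itself is touched (contact force between any of the fingers, the arm and pie above 0.5 N).
It fails at once if the cup, scraper, bottle or round pie is knocked more than 30 mm away (distance of any of ramekin, bench_scraper, sauce_bottle, round_pie from where it was at the start of the episode above 0.03 m).
It also fails if it takes over 64 s, if anything falls off the work surface, if the arm or the gripper's body presses on something with over 40 N, if the wrist force passes 120 N, or if a joint passes its speed limit or range.

## Working session

There is one attempt and no reset: what is moved stays moved. The work goes in short steps, Python scripts to look and compute and a tool call to move; the robot and the scene stay as the last step left them, time stands still between calls to the robot, and variables do not carry over. Pictures are saved under pics/ and viewed, at most 10 in all, crops included, and the job is handed in when it is done.

Besides the shell and the picture viewer there is one more tool, called after ">>>" by a JSON object that holds its "api" and its "payload". arm_command: Moves the arm, as the interface text tells. Its arguments: {"type":"object","properties":{"deltas":{"type":"array"},"jaw":{"type":"number"},"grip_force":{"type":"number"}},"required":["deltas"]}

```bash
mkdir -p pics; cat > h.py <<'E'
import numpy as np, cv2
from station import telemetry, imaging, ticket, spotter, ctrl
def cloud(cam, depth):
    c=imaging.calibration(cam); v,u=np.mgrid[:480,:640]
    d=depth
    P=np.stack([(u-c['cx'])/c['fx']*d,-(v-c['cy'])/c['fy']*d,-d],-1)
    return P@np.array(c['rotation']).T+np.array(c['eye'])
E
python3 - <<'E'
from h import *
for cam in ['scene','side']:
    im,d=imaging.read_camera(cam); cv2.imwrite(f'pics/{cam}.png',im); P=cloud(cam,d)
    print(cam,np.round(imaging.calibration(cam)['eye'],2))
    for t in ['dish','pie','cooling_plate','near_post','far_post','ramekin','round_pie','sauce_bottle','bench_scraper']:
        for r in spotter.silhouettes(t,cam)[:2]:
            m=r['pixels']&(d>0); p=P[m]
            print(t,round(r['confidence'],2),r['extent'],m.sum(),np.round(np.percentile(p,[2,50,98],axis=0),3).tolist())
s=telemetry.get_state();print(s)
E
```

```text
scene [ 1.02 -0.75  1.03]
dish 0.92 [187.8, 256.5, 274.0, 326.2] 3877 [[0.342, -0.284, 0.014], [0.446, -0.217, 0.042], [0.54, -0.137, 0.05]]
pie 0.61 [197.7, 261.6, 265.0, 313.7] 2174 [[0.379, -0.27, 0.036], [0.439, -0.208, 0.041], [0.503, -0.146, 0.048]]
cooling_plate 0.57 [259.3, 177.6, 382.7, 294.3] 8906 [[0.439, -0.082, -0.003], [0.551, 0.074, 0.002], [0.668, 0.253, 0.056]]
ramekin 0.9 [363.5, 247.8, 395.2, 280.0] 792 [[0.695, 0.004, 0.003], [0.729, 0.056, 0.023], [0.768, 0.081, 0.047]]
round_pie 0.8 [352.2, 117.9, 422.5, 166.9] 2346 [[0.443, 0.421, 0.024], [0.544, 0.514, 0.036], [0.642, 0.624, 0.05]]
round_pie 0.6 [258.1, 246.2, 264.6, 264.7] 77 [[0.439, -0.082, 0.0], [0.448, -0.077, 0.027], [0.453, -0.067, 0.053]]
sauce_bottle 0.56 [202.1, 364.3, 246.6, 426.7] 1968 [[0.581, -0.499, 0.004], [0.623, -0.476, 0.115], [0.643, -0.436, 0.181]]
bench_scraper 0.86 [266.4, 353.3, 328.5, 427.6] 3338 [[0.657, -0.426, 0.002], [0.716, -0.356, 0.009], [0.776, -0.276, 0.023]]
bench_scraper 0.66 [354.2, 117.4, 424.0, 163.7] 2251 [[0.445, 0.421, 0.029], [0.545, 0.515, 0.036], [0.642, 0.623, 0.05
[... 1474 characters left out ...]
0, -1.46013037e-01]), 'joint_velocities': array([ 0.00028235, -0.00111241,  0.00024801,  0.0019224 ,  0.00188385,
       -0.00048455]), 'joint_efforts': array([ 1.35732425e-03, -4.33572900e+01, -2.46277481e+01,  1.00319498e-04,
        3.31003266e-04, -4.66942129e-05]), 'tcp_pos': array([0.17942609, 0.49341579, 0.23134274]), 'tool_rot': array([[-9.39782922e-01,  3.41771935e-01,  6.21309349e-05],
       [ 3.41771941e-01,  9.39782914e-01,  1.26577704e-04],
       [-1.51288843e-05,  1.40190174e-04, -9.99999990e-01]]), 'force': array([ 0.4293901 ,  0.26257863, -0.32136598]), 'wrist_torque': array([ 0.05896428, -0.03632192, -0.02197245]), 'gripper_force': 0.0, 'gripper_width': 0.9981294562914462}
```

View pics/scene.png

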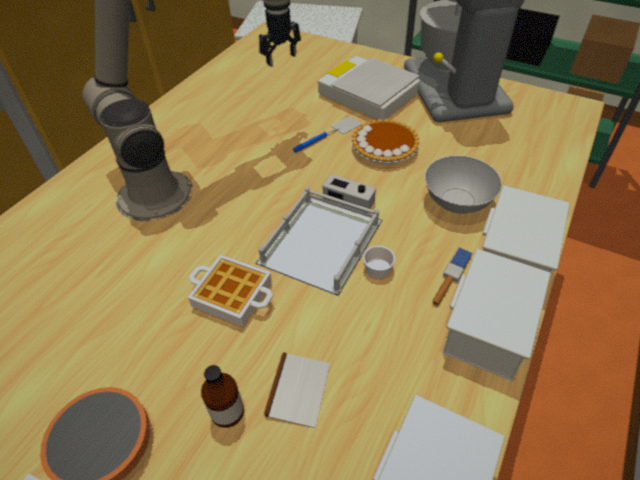

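View pics/side.png

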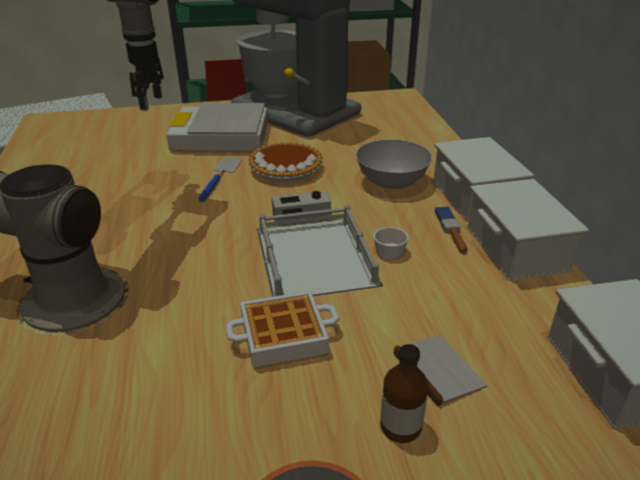

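The scene view shows the dish at about (230,290) px with its handles left and right. It stands in front of the near post at (262,255), with the far post around (340,280). The side view agrees: near post (277,288), far post (373,271). Next I'll refine the post and dish poses.

```bash
cat >> h.py <<'E'
def measure(cams=('scene','side')):
    """dish pose: min-area box of the wall-top points (handles included), merged over cameras"""
    out=[]
    for cam in cams:
        im,d=imaging.read_camera(cam); P=cloud(cam,d)
        r=spotter.silhouettes('dish',cam)
        if not r: continue
        m=cv2.erode(r[0]['pixels'].astype(np.uint8),np.ones((2,2)))>0
        p=P[m&(d>0)]; p=p[(p[:,2]>.03)&(p[:,2]<.06)]
        q=np.float32(p[:,:2]*1000)
        (c,s,a)=cv2.minAreaRect(q)
        ang=a if s[0]>=s[1] else a+90   # long axis (handles)
        out.append((cam,round(r[0]['confidence'],2),np.round(c,1).tolist(),np.round(s,1).tolist(),round((ang+360)%180,1)))
    return out
E
python3 - <<'E'
from h import *
print(ctrl.grip_depth)
for o in measure(): print(o)
for cam in ['scene','side']:
    im,d=imaging.read_camera(cam); P=cloud(cam,d)
    for n,c in (('near',(.443,-.073)),('far',(.661,-.066))):
        m=(np.hypot(P[...,0]-c[0],P[...,1]-c[1])<.03)&(P[...,2]>.044)&(P[...,2]<.06)&(d>0); p=P[m]
        print(cam,n,len(p),np.round(p.mean(0),4),np.round(p.min(0),3),np.round(p.max(0),3))
    m=(P[...,2]>.035)&(P[...,2]<.05)&(P[...,0]>.42)&(P[...,0]<.49)&(P[...,1]>-.05)&(P[...,1]<.15)&(d>0)
    p=P[m]; k=np.polyfit(p[:,1],p[:,0],1); print('left rail x=',k,m.sum())
E
```

```text
0.0187
('scene', 0.86, [441.3, -209.0], [220.0, 150.0], 3.7)
('side', 0.89, [436.7, -206.5], [222.8, 153.3], 3.4)
scene near 32 [ 0.4459 -0.0695  0.0488] [ 0.439 -0.081  0.044] [ 0.451 -0.047  0.055]
scene far 36 [ 0.6649 -0.0649  0.0494] [ 0.657 -0.077  0.044] [ 0.672 -0.037  0.056]
left rail x= [-0.03027104  0.44370423] 213
side near 47 [ 0.4405 -0.0691  0.049 ] [ 0.434 -0.081  0.044] [ 0.448 -0.047  0.055]
side far 49 [ 0.6601 -0.0616  0.0486] [ 0.653 -0.075  0.044] [ 0.668 -0.036  0.054]
left rail x= [-0.03031717  0.4386961 ] 215
```

>>> {"api": "arm_command", "payload": {"deltas": [{"slide":[271,-343,0],"turn":[0,0,-0.6]},{"slide":[271,-343,0],"turn":[0,0,-0.6]},{"slide":[271,-343,0],"turn":[0,0,-0.6]},{"slide":[271,-343,0],"turn":[0,0,-0.6]},{"slide":[271,-343,0],"turn":[0,0,-0.6]},{"slide":[271,-343,0],"turn":[0,0,-0.6]},{"slide":[271,-343,0],"turn":[0,0,-0.6]},{"slide":[271,-343,0],"turn":[0,0,-0.6]},{"slide":[263,-600,0],"turn":[0,0,-1.16]},{"slide":[263,-828,0],"turn":[0,0,-1.16]},{"slide":[263,-828,0],"turn":[0,0,-1.16]},{"slide":[263,-828,0],"turn":[0,0,-1.16]},{"slide":[263,-828,0],"turn":[0,0,-1.16]},{"slide":[263,-828,0],"turn":[0,0,-1.16]},{"slide":[263,-828,0],"turn":[0,0,-1.16]},{"slide":[263,-828,0],"turn":[0,0,-1.16]},{"slide":[263,-828,0],"turn":[0,0,-1.16]},{"slide":[263,-828,0],"turn":[0,0,-1.16]},{"slide":[263,-828,0],"turn":[0,0,-1.16]},{"slide":[263,-828,0],"turn":[0,0,-1.16]}], "jaw": 85}}

```text
clock: 2.97
tcp_pos: [0.4356, -0.2678, 0.2315]
tool_rot: [[-0.062, 0.998, 0.001], [0.998, 0.062, -0.0], [-0.0, 0.0, -1.0]]
force: [1.1, 1.4, 0.1]
gripper_width: 0.994
gripper_force: 0.0
```

>>> {"api": "arm_command", "payload": {"deltas": [{"slide":[0,0,0],"turn":[0,0,0]},{"slide":[0,0,0],"turn":[0,0,0]},{"slide":[0,0,0],"turn":[0,0,0]}]}}

```text
clock: 3.22
tcp_pos: [0.4356, -0.2653, 0.231]
tool_rot: [[-0.061, 0.998, -0.001], [0.998, 0.061, 0.001], [0.001, -0.001, -1.0]]
force: [-0.4, 0.8, 0.1]
gripper_width: 0.993
gripper_force: 0.0
```

>>> {"api": "arm_command", "payload": {"deltas": [{"slide":[6,-40,0],"turn":[0,0,0]},{"slide":[6,-70,0],"turn":[0,0,0]},{"slide":[6,-70,-40],"turn":[0,0,0]},{"slide":[6,-70,-80],"turn":[0,0,0]},{"slide":[6,-70,-120],"turn":[0,0,0]},{"slide":[6,-70,-160],"turn":[0,0,0]},{"slide":[6,-70,-200],"turn":[0,0,0]},{"slide":[6,-70,-223],"turn":[0,0,0]},{"slide":[6,-70,-223],"turn":[0,0,0]},{"slide":[6,-70,-223],"turn":[0,0,0]},{"slide":[6,-70,-223],"turn":[0,0,0]}]}}

```text
clock: 4.13
tcp_pos: [0.4432, -0.3357, 0.0103]
tool_rot: [[-0.063, 0.998, 0.002], [0.998, 0.063, -0.002], [-0.002, 0.002, -1.0]]
force: [0.7, -0.3, -0.1]
gripper_width: 0.993
gripper_force: 0.0
```

>>> {"api": "arm_command", "payload": {"deltas": [{"slide":[0,12,0],"turn":[0,0,0]},{"slide":[0,24,0],"turn":[0,0,0]},{"slide":[0,32,0],"turn":[0,0,0]},{"slide":[-1,38,0],"turn":[0,0,0]},{"slide":[-1,44,0],"turn":[0,0,0]},{"slide":[-1,50,0],"turn":[0,0,0]},{"slide":[-1,56,0],"turn":[0,0,0]},{"slide":[-2,62,0],"turn":[0,0,0]},{"slide":[-2,68,0],"turn":[0,0,0]},{"slide":[-2,74,0],"turn":[0,0,0]},{"slide":[-2,79,0],"turn":[0,0,0]},{"slide":[-3,83,0],"turn":[0,0,0]},{"slide":[-3,87,0],"turn":[0,0,0]},{"slide":[-3,90,0],"turn":[0,0,0]},{"slide":[-3,90,0],"turn":[0,0,0]}]}}

```text
clock: 5.38
tcp_pos: [0.4394, -0.2455, 0.0087]
tool_rot: [[-0.062, 0.998, 0.001], [0.998, 0.062, -0.001], [-0.001, 0.001, -1.0]]
force: [2.0, -3.4, 1.4]
gripper_width: 0.992
gripper_force: 1.4
```

```bash
python3 - <<'E'
from h import *
for o in measure(): print(o)
im,d=imaging.read_camera('scene'); cv2.imwrite('pics/a1.png',cv2.resize(im[150:400,130:430],None,fx=2,fy=2))
s=telemetry.get_state(); print(s['force'],s['tcp_pos'])
E
```

```text
('scene', 0.66, [460.9, -161.4], [177.9, 151.6], 4.8)
('side', 0.62, [435.8, -163.0], [218.5, 150.5], 2.7)
[ 0.9616163  -2.39436529  1.59270156] [ 0.43897529 -0.245529    0.00825423]
```

View pics/a1.png

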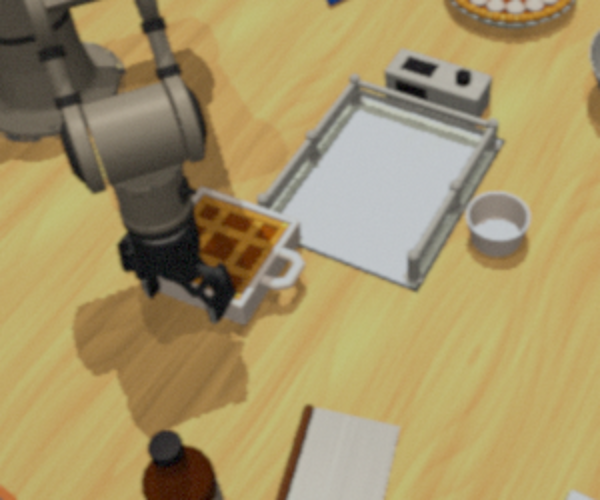

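>>> {"api": "arm_command", "payload": {"deltas": [{"slide":[0,-10,0],"turn":[0,0,0]},{"slide":[12,-10,0],"turn":[0,0,0]},{"slide":[16,-9,0],"turn":[0,0,0]},{"slide":[16,0,0],"turn":[0,0,0]},{"slide":[16,2,0],"turn":[0,0,0]},{"slide":[16,4,0],"turn":[0,0,0]},{"slide":[16,6,0],"turn":[0,0,0]},{"slide":[16,6,0],"turn":[0,0,0]}]}}

```text
clock: 6.3
tcp_pos: [0.4546, -0.2395, 0.0083]
tool_rot: [[-0.063, 0.998, -0.0], [0.998, 0.063, -0.001], [-0.001, -0.0, -1.0]]
force: [0.1, -4.3, -3.2]
gripper_width: 0.998
gripper_force: 1.9
```

>>> {"api": "arm_command", "payload": {"deltas": [{"slide":[0,2,0],"turn":[0,0,0]},{"slide":[0,3,0],"turn":[0,0,0]},{"slide":[0,3,0],"turn":[0,0,0]}]}}

```text
clock: 6.55
tcp_pos: [0.4553, -0.2395, 0.0088]
tool_rot: [[-0.065, 0.998, 0.002], [0.998, 0.065, -0.005], [-0.005, 0.001, -1.0]]
force: [-3.1, -15.7, -3.5]
gripper_width: 0.994
gripper_force: 7.7
```

```bash
cat > arc.py <<'E'
import sys,json,numpy as np
# v (mm rel. pivot), total deg, rows
vx,vy,tot,n=map(float,sys.argv[1:5]); v=np.array([vx,vy])
for k in range(1,int(n)+1):
    t=np.radians(tot*k/n); R=np.array([[np.cos(t),-np.sin(t)],[np.sin(t),np.cos(t)]])
    print(np.round(R@v-v).astype(int).tolist(),round(t,3))
E
python3 arc.py 13 -165.5 30 12
```

```text
[7, 1] 0.044
[14, 2] 0.087
[21, 3] 0.131
[29, 5] 0.175
[36, 7] 0.218
[42, 9] 0.262
[49, 12] 0.305
[56, 14] 0.349
[62, 18] 0.393
[69, 21] 0.436
[75, 25] 0.48
[81, 29] 0.524
```

>>> {"api": "arm_command", "payload": {"deltas": [{"slide":[7,1,0],"turn":[0,0,0.044]},{"slide":[14,2,0],"turn":[0,0,0.087]},{"slide":[21,3,0],"turn":[0,0,0.131]},{"slide":[29,5,0],"turn":[0,0,0.175]},{"slide":[36,7,0],"turn":[0,0,0.218]},{"slide":[42,9,0],"turn":[0,0,0.262]},{"slide":[42,9,0],"turn":[0,0,0.262]}]}}

```text
clock: 7.13
tcp_pos: [0.4992, -0.2308, 0.0091]
tool_rot: [[-0.323, 0.946, 0.005], [0.946, 0.323, -0.006], [-0.007, 0.002, -1.0]]
force: [0.8, -14.3, -2.9]
gripper_width: 0.994
gripper_force: 7.7
```

```bash
python3 - <<'E'
from h import *
for o in measure(): print(o)
E
```

```text
('scene', 0.97, [467.8, -164.0], [207.1, 145.5], 46.2)
('side', 0.73, [432.7, -164.7], [174.3, 151.7], 18.9)
```

```bash
cat >> h.py <<'E'
from scipy.optimize import minimize
OFF={'scene':np.array([-.0022,0,0]),'side':np.array([.0022,0,0])}
g=np.stack(np.meshgrid(np.arange(-.115,.116,.004),np.arange(-.075,.076,.004)),-1).reshape(-1,2)
def sd(q):  # signed distance to square-with-handles (solid outline)
    a=np.abs(q); box=lambda h:(lambda e:np.linalg.norm(np.maximum(e,0),axis=1)+np.minimum(e.max(1),0))(a-h)
    return np.minimum(box(np.array([.075,.075])),box(np.array([.112,.028])))
M=g[np.abs(g).max(1)<.073]
hx=np.r_[np.linspace(.08,.105,6)]; ends=np.array([[s*.106,y] for s in(1,-1) for y in np.linspace(-.022,.022,8)]+[[s*x,t*.025] for s in (1,-1) for t in(1,-1) for x in hx])
def fit(guess,cams=('scene','side')):
    """guess x,y (m), theta (deg) -> fitted dish pose"""
    data=[]
    for cam in cams:
        im,d=imaging.read_camera(cam); P=cloud(cam,d)+OFF[cam]; c=imaging.calibration(cam)
        near=np.hypot(P[...,0]-guess[0],P[...,1]-guess[1])<.16
        hsv=cv2.cvtColor(im,cv2.COLOR_BGR2HSV)
        r=spotter.silhouettes('dish',cam)
        m=(r[0]['pixels'] if r and r[0]['confidence']>.4 else np.zeros(d.shape,bool))&near&(d>0)&(P[...,2]>.032)&(P[...,2]<.055)
        data.append((P[m][:,:2],d,P,c,cam))
    def proj(w,c,cam):
        q=(w-OFF[cam]-np.array(c['eye']))@np.array(c['rotation'])
        return c['cx']+c['fx']*q[:,0]/-q[:,2], c['cy']-c['fy']*q[:,1]/-q[:,2]
    def cost(x):
        t=np.radians(x[2]);R=np.array([[np.cos(t),-np.sin(t)],[np.sin(t),np.cos(t)]]);o=np.array(x[:2])/1000
        J=0
        for p,d,P,c,cam in data:
            if len(p): J+=np.clip(sd((p-o)@R),0,.02).mean()*1000*4
            for S,z,w in ((M,.046,40),(ends,.044,20)):
                W=np.c_[S@R.T+o,np.full(len(S),z)]
                u,v=proj(W,c,cam)
                zz=cv2.remap(P[...,2].astype(np.float32),u.astype(np.float32)[:,None],v.astype(np.float32)[:,None],cv2.INTER_LINEAR)[:,0]
                J+=w*np.mean(np.clip((.034-zz)/.03,0,1))
        return J
    best=None
    for dt in (-16,-8,0,8,16):
        for dx,dy in ((0,0),(15,0),(-15,0),(0,15),(0,-15)):
            x0=np.array([guess[0]*1000+dx,guess[1]*1000+dy,guess[2]+dt])
            r=minimize(cost,x0,method='Nelder-Mead',options=dict(initial_simplex=x0+np.array([[0,0,0],[12,0,0],[0,12,0],[0,0,8]]),xatol=.3,fatol=.01,maxiter=120))
            if best is None or r.fun<best.fun: best=r
    return np.round(best.x,1),round(best.fun,2),[len(a[0]) for a in data]
E
python3 - <<'E'
from h import *
print(fit((.455,-.155,19)))
im,d=imaging.read_camera('side'); cv2.imwrite('pics/a2.png',cv2.resize(im[180:400,180:440],None,fx=2.5,fy=2.5))
E
```

```text
(array([ 458.5, -156.9,   19.2]), np.float64(1.22), [0, 2377])
```

View pics/a2.png

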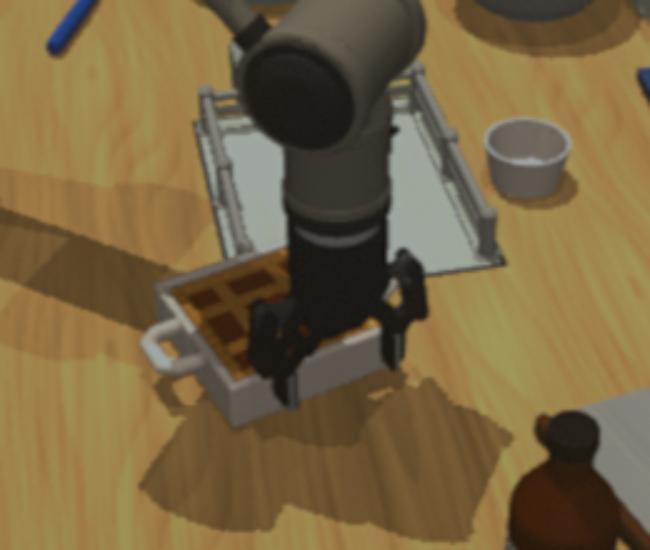

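The side view shows the dish turned about 19° and resting on the post, with both fingers flat on its back wall. I'll carry on along the arc.

```bash
python3 arc.py 55.4 -156.5 30 12
```

```text
[7, 3] 0.044
[13, 5] 0.087
[20, 9] 0.131
[26, 12] 0.175
[33, 16] 0.218
[39, 20] 0.262
[44, 24] 0.305
[50, 28] 0.349
[56, 33] 0.393
[61, 38] 0.436
[66, 43] 0.48
[71, 49] 0.524
```

>>> {"api": "arm_command", "payload": {"deltas": [{"slide":[7,3,0],"turn":[0,0,0.044]},{"slide":[13,5,0],"turn":[0,0,0.087]},{"slide":[20,9,0],"turn":[0,0,0.131]},{"slide":[26,12,0],"turn":[0,0,0.175]},{"slide":[33,16,0],"turn":[0,0,0.218]},{"slide":[39,20,0],"turn":[0,0,0.262]},{"slide":[44,24,0],"turn":[0,0,0.305]},{"slide":[50,28,0],"turn":[0,0,0.349]},{"slide":[50,28,0],"turn":[0,0,0.349]}]}}

```text
clock: 8.33
tcp_pos: [0.5504, -0.2025, 0.0095]
tool_rot: [[-0.627, 0.779, 0.007], [0.779, 0.627, -0.006], [-0.01, 0.002, -1.0]]
force: [6.1, -14.1, -4.5]
gripper_width: 0.995
gripper_force: 7.6
```

```bash
python3 - <<'E'
from h import *
print(fit((.48,-.145,39)))
E
```

```text
(array([ 484.8, -148.9,   41. ]), np.float64(1.16), [1305, 3194])
```

```bash
python3 arc.py 105.6 -128.1 50 20
```

```text
[5, 5] 0.044
[11, 10] 0.087
[16, 15] 0.131
[21, 20] 0.175
[25, 26] 0.218
[30, 32] 0.262
[34, 38] 0.305
[37, 44] 0.349
[41, 50] 0.393
[44, 57] 0.436
[47, 63] 0.48
[50, 70] 0.524
[52, 77] 0.567
[54, 84] 0.611
[56, 91] 0.654
[58, 98] 0.698
[59, 105] 0.742
[60, 112] 0.785
[60, 119] 0.829
[60, 127] 0.873
```

>>> {"api": "arm_command", "payload": {"deltas": [{"slide":[5,5,0],"turn":[0,0,0.044]},{"slide":[11,10,0],"turn":[0,0,0.087]},{"slide":[16,15,0],"turn":[0,0,0.131]},{"slide":[21,20,0],"turn":[0,0,0.175]},{"slide":[25,26,0],"turn":[0,0,0.218]},{"slide":[30,32,0],"turn":[0,0,0.262]},{"slide":[34,38,0],"turn":[0,0,0.305]},{"slide":[37,44,0],"turn":[0,0,0.349]},{"slide":[41,50,0],"turn":[0,0,0.393]},{"slide":[44,57,0],"turn":[0,0,0.436]},{"slide":[44,57,0],"turn":[0,0,0.436]}]}}

```text
clock: 9.45
tcp_pos: [0.5967, -0.1452, 0.0103]
tool_rot: [[-0.897, 0.441, 0.013], [0.441, 0.897, -0.007], [-0.015, -0.0, -1.0]]
force: [14.3, -13.3, -4.4]
gripper_width: 0.994
gripper_force: 9.1
```

```bash
python3 - <<'E'
from h import *
print(fit((.51,-.115,64)))
E
```

```text
(array([ 510.3, -125. ,   67.4]), np.float64(1.0), [1852, 3729])
```

>>> {"api": "arm_command", "payload": {"deltas": [{"slide":[3,6,0],"turn":[0,0,0.044]},{"slide":[6,13,0],"turn":[0,0,0.087]},{"slide":[9,20,0],"turn":[0,0,0.131]},{"slide":[11,27,0],"turn":[0,0,0.175]},{"slide":[13,34,0],"turn":[0,0,0.218]},{"slide":[15,41,0],"turn":[0,0,0.262]},{"slide":[16,48,0],"turn":[0,0,0.305]},{"slide":[17,55,0],"turn":[0,0,0.349]},{"slide":[17,62,0],"turn":[0,0,0.393]},{"slide":[17,70,0],"turn":[0,0,0.436]},{"slide":[17,73,0],"turn":[0,0,0.465]},{"slide":[17,73,0],"turn":[0,0,0.465]}]}}

```text
clock: 10.65
tcp_pos: [0.6141, -0.0704, 0.0104]
tool_rot: [[-1.0, -0.007, 0.014], [-0.007, 1.0, -0.004], [-0.014, -0.004, -1.0]]
force: [19.1, -5.3, -4.8]
gripper_width: 0.996
gripper_force: 8.8
```

```bash
python3 - <<'E'
from h import *
print(fit((.525,-.09,90)))
print(telemetry.get_state()['joint_positions'])
E
```

```text
(array([528.7, -92.9,  93.2]), np.float64(1.48), [2593, 3771])
[-2.39112255e-01  7.39309212e-01  1.50510799e+00 -2.51719677e-04
  8.82440578e-01 -1.81474619e+00]
```

>>> {"api": "arm_command", "payload": {"deltas": [{"slide":[4,0,0],"turn":[0,0,0]},{"slide":[10,0,0],"turn":[0,0,0]},{"slide":[10,0,40],"turn":[0,0,0]},{"slide":[10,0,80],"turn":[0,0,0]},{"slide":[10,0,110],"turn":[0,0,0]},{"slide":[10,-30,120],"turn":[0,0,-0.12]},{"slide":[10,-60,120],"turn":[0,0,-0.24]},{"slide":[0,-100,120],"turn":[0,0,-0.36]},{"slide":[-20,-130,120],"turn":[0,0,-0.48]},{"slide":[-40,-160,120],"turn":[0,0,-0.6]},{"slide":[-60,-180,120],"turn":[0,0,-0.72]},{"slide":[-82,-190,120],"turn":[0,0,-0.84]},{"slide":[-82,-190,120],"turn":[0,0,-0.96]},{"slide":[-82,-190,120],"turn":[0,0,-1.08]},{"slide":[-82,-190,120],"turn":[0,0,-1.2]},{"slide":[-82,-190,120],"turn":[0,0,-1.32]},{"slide":[-82,-190,120],"turn":[0,0,-1.44]},{"slide":[-82,-190,120],"turn":[0,0,-1.54]},{"slide":[-82,-190,120],"turn":[0,0,-1.54]},{"slide":[-82,-190,120],"turn":[0,0,-1.54]}]}}

```text
clock: 12.52
tcp_pos: [0.5255, -0.259, 0.128]
tool_rot: [[-0.037, 0.999, -0.001], [0.999, 0.037, 0.001], [0.001, -0.001, -1.0]]
force: [-0.2, 0.3, 0.1]
gripper_width: 1.0
gripper_force: 0.0
```

```bash
python3 - <<'E'
from h import *
print(fit((.525,-.09,90)))
im,d=imaging.read_camera('side'); cv2.imwrite('pics/a3.png',cv2.resize(im[180:400,180:440],None,fx=2.5,fy=2.5))
E
```

```text
(array([526.4, -96.1,  92.8]), np.float64(0.85), [2717, 2496])
```

View pics/a3.png

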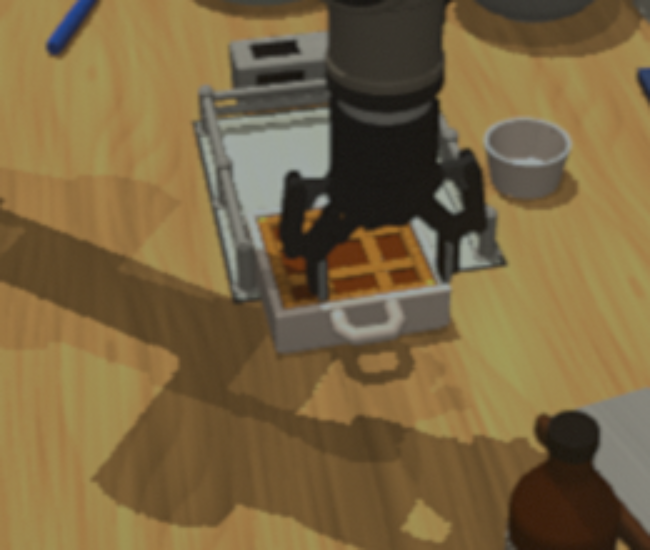

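The side view shows the dish square at the lane's mouth against the near post, with its rear handle clear and facing the front. I'll straddle that handle and push.

>>> {"api": "arm_command", "payload": {"deltas": [{"slide":[6,0,-30],"turn":[0,0,0]},{"slide":[6,0,-65],"turn":[0,0,0]},{"slide":[6,0,-95],"turn":[0,0,0]},{"slide":[6,0,-117],"turn":[0,0,0]},{"slide":[6,0,-117],"turn":[0,0,0]},{"slide":[6,20,-117],"turn":[0,0,0]},{"slide":[6,40,-117],"turn":[0,0,0]},{"slide":[6,58,-117],"turn":[0,0,0]},{"slide":[6,68,-117],"turn":[0,0,0]},{"slide":[6,76,-117],"turn":[0,0,0]},{"slide":[6,82,-117],"turn":[0,0,0]},{"slide":[6,88,-117],"turn":[0,0,0]},{"slide":[7,95,-117],"turn":[0,0,0]},{"slide":[7,102,-117],"turn":[0,0,0]},{"slide":[7,109,-117],"turn":[0,0,0]},{"slide":[7,116,-117],"turn":[0,0,0]},{"slide":[8,123,-117],"turn":[0,0,0]},{"slide":[8,130,-117],"turn":[0,0,0]},{"slide":[8,130,-117],"turn":[0,0,0]}]}}

```text
clock: 14.35
tcp_pos: [0.5346, -0.1296, 0.0119]
tool_rot: [[-0.034, 0.999, 0.002], [0.999, 0.034, -0.001], [-0.001, 0.002, -1.0]]
force: [-0.2, -0.1, 0.7]
gripper_width: 0.993
gripper_force: 0.0
```

```bash
python3 - <<'E'
from h import *
print(fit((.529,-.045,92)))
E
```

```text
(array([531.8, -47.8,  92. ]), np.float64(1.91), [1684, 1307])
```

>>> {"api": "arm_command", "payload": {"deltas": [{"slide":[0,6,0],"turn":[0,0,0]},{"slide":[0,12,0],"turn":[0,0,0]},{"slide":[0,18,0],"turn":[0,0,0]},{"slide":[1,25,0],"turn":[0,0,0]},{"slide":[1,32,0],"turn":[0,0,0]},{"slide":[1,39,0],"turn":[0,0,0]},{"slide":[1,46,0],"turn":[0,0,0]},{"slide":[1,53,0],"turn":[0,0,0]},{"slide":[1,60,0],"turn":[0,0,0]},{"slide":[1,67,0],"turn":[0,0,0]},{"slide":[1,73,0],"turn":[0,0,0]},{"slide":[1,79,0],"turn":[0,0,0]},{"slide":[1,84,0],"turn":[0,0,0]},{"slide":[1,88,0],"turn":[0,0,0]},{"slide":[1,92,0],"turn":[0,0,0]},{"slide":[1,95,0],"turn":[0,0,0]},{"slide":[1,97,0],"turn":[0,0,0]},{"slide":[1,97,0],"turn":[0,0,0]}]}}

```text
clock: 16.05
tcp_pos: [0.5348, -0.032, 0.0113]
tool_rot: [[-0.034, 0.999, -0.0], [0.999, 0.034, 0.0], [0.0, -0.0, -1.0]]
force: [-0.2, 0.5, -0.4]
gripper_width: 0.995
gripper_force: 0.0
```

>>> {"api": "arm_command", "payload": {"deltas": [{"slide":[0,-6,0],"turn":[0,0,0]},{"slide":[0,-40,0],"turn":[0,0,0]},{"slide":[0,-80,0],"turn":[0,0,0]},{"slide":[0,-120,0],"turn":[0,0,0]},{"slide":[0,-140,30],"turn":[0,0,0]},{"slide":[0,-140,70],"turn":[0,0,0]},{"slide":[0,-140,110],"turn":[0,0,0]},{"slide":[0,-140,140],"turn":[0,0,0]},{"slide":[0,-140,140],"turn":[0,0,0]}]}}

```text
clock: 16.8
tcp_pos: [0.5379, -0.1745, 0.1582]
tool_rot: [[-0.033, 0.999, 0.011], [0.999, 0.033, -0.005], [-0.005, 0.011, -1.0]]
force: [1.5, -0.0, -0.6]
gripper_width: 0.992
gripper_force: 0.0
```

```bash
python3 - <<'E'
from h import *
print(fit((.531,.05,92)))
im,d=imaging.read_camera('side'); cv2.imwrite('pics/a4.png',cv2.resize(im[150:350,180:440],None,fx=2.5,fy=2.5))
E
```

```text
(array([531.5,  48.8,  91.3]), np.float64(0.45), [2416, 2060])
```

View pics/a4.png

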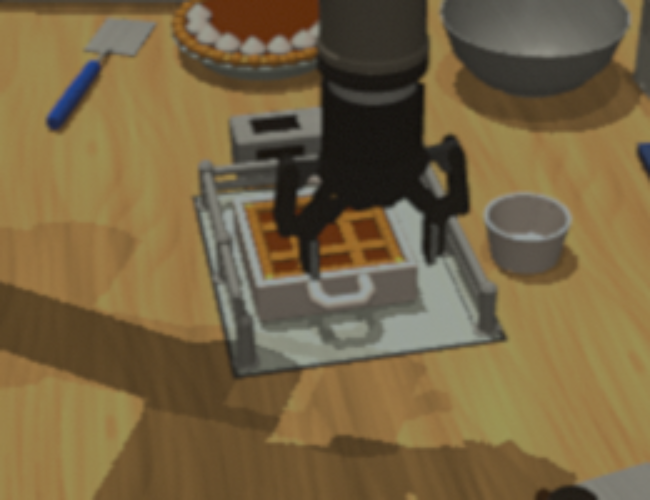

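The dish stands square on the plate between the rails: plate x about -12 mm, y about +17 mm, angle within about 1°. The robot is clear, so I'll hand it in.

```bash
python3 -c "
from station import ticket; print(ticket.hand_in())"
```

```text
the job is handed in; nothing more can be done
None
```

The dish was swung a quarter turn round the near post and pushed onto the plate. My last camera fit before handing in put it square between the rails, with its centre about 12 mm short of the plate's centre, 17 mm to the near-post side and within about 1° of square; the robot was clear of everything, and the hand-in returned no verdict.

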